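Load the ware tray for the kiln

TASK

Load the wooden tray for the kiln: in the middle of its wide bay build a centred pile, with the large square tile flat on the tray floor, the small square tile on it and the clay fish, right way up, on top; stand the plain white cone upright, foot down as it stands now, in the middle of the narrow bay. Leave the round tile, the clay moth and the white squeeze bulb with the needle where they are on the table.

Things in the scene. Friction and masses are not known exactly. Their poses are not given: they have to be found in the camera images.
- ware_tray: Wooden open tray, 132 mm (its x) by 208 mm (its y), 24 mm high, fixed to the table; its yaw is arbitrary. Walls and the one divider 6 mm thick, floor 6 mm thick. The divider, parallel to its x axis, makes a wide bay (120 x 120 mm inside, on the -y side) and a narrow bay (120 mm along x, 70 mm along y, on the +y side). Origin: centre of its underside, z up.
- wide_bay (a point): Centre of the floor of the wide bay, on the upper face of the floor (6 mm above the table, walls rise 18 mm above it); axes parallel to the tray's.
- narrow_bay (a point): Centre of the floor of the narrow bay, on the upper face of the floor; axes parallel to the tray's.
- large_tile: Large square terracotta tile, 66 x 66 x 12 mm, loose, lying flat. Origin: centre of its underside; x and y along its sides, z up.
- small_tile: Small square terracotta tile, 50 x 50 x 12 mm, loose, lying flat. Origin: centre of its underside; x and y along its sides, z up.
- fish: Grey-brown clay fish pendant, a plump rounded lump about 51 (x) x 48 (y) x 16 mm, loose, lying flat, its flat side down. Origin: centre of its underside, z up. It can be gripped across its x or its y.
- cone: Plain white bisque cone (blunt, tapering upward), 30 mm across at the foot, 19 mm at the flat top, 42 mm tall (about 23 mm across at 28 mm height), loose, standing on its foot. Origin: centre of its foot, z up.
- round_tile: Round terracotta tile, 58 mm diameter, 12 mm thick, lying flat. Look-alike: stays where it is. Origin: centre of its underside.
- moth: Grey-brown clay moth with two spread wings, about 60 (x) x 64 (y) x 11 mm, lying flat. Look-alike: stays where it is. Origin: centre of its underside.
- bulb: White round squeeze bulb with an upright steel needle, 34 mm wide, 58 mm tall with the needle. Look-alike: stays where it is. Origin: centre of its underside.

How it is judged:
By the outcome, as a careful person would: the job done as asked, in the order asked, and still so for the second after the job is handed in, with the robot touching nothing.
It also fails if it takes over 120 s, if anything falls off the work surface, if the arm or the gripper's body presses on something with over 40 N, if the wrist force passes 120 N, or if a joint passes its speed limit or range.

ROBOT

A 7-joint arm with a two-finger parallel gripper is mounted at the origin on a cart in front of the work surface, level with it; the furniture and walls round the work are solid. World frame = base frame: x ahead of the robot, y to its left, z up, the work surface at z = 0. Lengths are in m, angles in degrees, forces in N, time in s.
With the tool pointing down it reaches from about 0.425 to 0.875 m from the base axis. Payload 9.9 kg.
Tool frame: the origin (TCP) lies between the finger pads; the fingertips stand 19 mm ahead of it and the grasp point (between the pads) is the TCP; z points along the fingers, y is the line along which they close (so a half turn about z gives the same grasp; the last joint's range is limited). The gripper opens to 85 mm and grips with 20 to 120 N. Pads are 22 mm wide; open, the fingers measure 114 mm over their backs; the gripper's body (76 mm by 85 mm) begins 54 mm behind the grasp point. The pads swing forward as they close: fully open they stand 13 mm farther back than shut.
Start: joints at [64.469, 32.985, 1.427, 82.34, -0.859, 64.687, -3.237], TCP at [0.239, -0.631, 0.25] pointing down, gripper open.
Joint ranges: [-157.87, 157.87], [-19.46, 123.44], [-87.15, 90], [11.01, 140.99], [-62.26, 242.26], [9.8, 113.94], [-161.44, 161.44]. Speed limits (degrees/s): [127.2, 127.2, 172.46, 172.46, 180, 180, 180].

INTERFACE

Orientations are given as a 3x3 rotation matrix whose columns are the frame's x, y, z axes.
In Python, from rig import arm gives the robot as it stands. The module is installed in compiled form; this text tells all that it offers.
- The arm moves only by the tool apply_moves, never from a script. Its arguments are lists of equal length, an entry for each row: "travel": the shift along the world's x, y, z in cm, a list of three; "dr": the turn, a rotation vector about the world's x, y, z in rad, a list of three; "jaw": the finger opening in cm, from 0 to 8.54. A call has exactly 5 rows; each row is the pose to reach, as a shift and turn from the pose commanded when the call began; what a row does not reach only later rows make up. A row lasts 1/8 s, in which the tool goes at most 62.5 mm and 10.7 degrees, less where a joint would pass 70% of its speed; a pose out of reach is approached as far as the arm can. A call with a gripper value outside its range is refused whole. The fingers move at their own pace and stop on an object; "force" is the grip in N (left out, the last holds). Time passes only in rows, so rows that repeat a pose let the fingers close, or fill a call up. It gives the time, the measured TCP pose, the force, the opening and the grip force at its end, in the units of the state.
- arm.read_state(): the state, without advancing time (a new reading comes with each control period).
- arm.camera(name): name is "side" or "top"; returns a dict with "color" (384x512x3 uint8, red, green, blue), "vfov" (degrees; the focal length in pixels is half the picture's height over the tangent of half this angle, whatever the lens; pixels are square), "cx", "cy" (the principal point, pixels), "world_to_cam" (4x4, takes a point from world to camera coordinates). Camera axes: x right, y down, z forward; pixel columns grow to the right and rows downward; lengths in m; the calibration is good to about 2 mm. A picture is of the moment at which its call begins. There is no depth.
- arm.sign_off(): hands the job in; it is judged then, once.
The state is a dict: "t": time; "joint_positions": joint angles; "dq": joint speeds; "effort": joint torques, N m; "tool_pos": TCP position; "tcp_rot": TCP orientation; "contact_force": force on the tool from outside, world axes, zero at the start; "moment": the same for the moment, N m; "opening": opening from 0.0 (shut) to 1.0 (fully open); "grasp_force": force on a finger pad.
Only numpy, scipy, OpenCV 4.12 (cv2) and the standard library are available. Lean on these libraries where they do the work, as an engineer would, in place of code of your own. Each camera call takes 0.05 s, during which the arm holds its last target. There are 200 camera calls.

## Working session

There is one attempt and no reset: what is moved stays moved. The work goes in short steps, Python scripts to look and compute and a tool call to move; the robot and the scene stay as the last step left them, time stands still between calls to the robot, and variables do not carry over. Pictures are saved under pics/ and viewed, at most 14 in all, crops included, and the job is handed in when it is done.

Besides the shell and the picture viewer there is one more tool, called after "Emit:" as name(argument=value, ...), one argument or row to a line, values as JSON. apply_moves: Moves the arm, as the interface text tells. Its arguments: {"type":"object","properties":{"travel":{"type":"array"},"dr":{"type":"array"},"jaw":{"type":"array"},"force":{"type":"number"}},"required":["travel","dr","jaw"]}

```bash
mkdir -p pics
python3 - <<'E'
from rig import arm
import cv2,numpy as np
s=arm.read_state();print(s['t'],s['tool_pos'],np.round(s['tcp_rot'],3).tolist(),s['opening'])
for n in('top','side'):
    c=arm.camera(n);cv2.imwrite(f'pics/{n}0.png',c['color'][:,:,::-1]);print(n,c['vfov'],c['cx'],c['cy'],np.round(c['world_to_cam'],4).tolist())
E
```

```text
0.0 [ 0.23875597 -0.63087489  0.24940511] [[0.935, 0.354, -0.001], [0.354, -0.935, 0.002], [-0.0, -0.002, -1.0]] 1.0005419650380467
top 43.504585078267084 252.6077042245232 196.51827116291432 [[0.0782, -0.9969, 0.0044, 0.0103], [-0.9746, -0.0774, -0.2102, 0.5356], [0.2098, 0.0121, -0.9777, 1.2855], [0.0, 0.0, 0.0, 1.0]]
side 57.285129847183555 251.77348240417032 191.78825013193398 [[-0.9581, -0.2862, 0.0117, 0.5082], [-0.1206, 0.3659, -0.9228, 0.1079], [0.2598, -0.8856, -0.3851, 0.7698], [0.0, 0.0, 0.0, 1.0]]
```

View pics/top0.png

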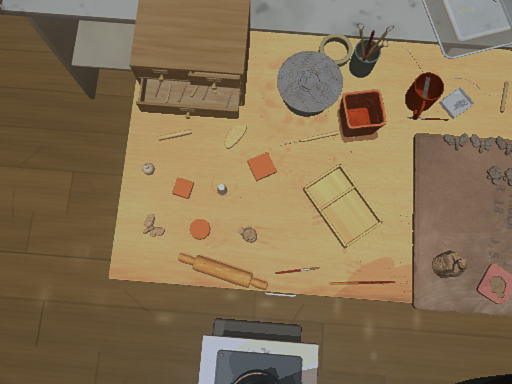

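View pics/side0.png

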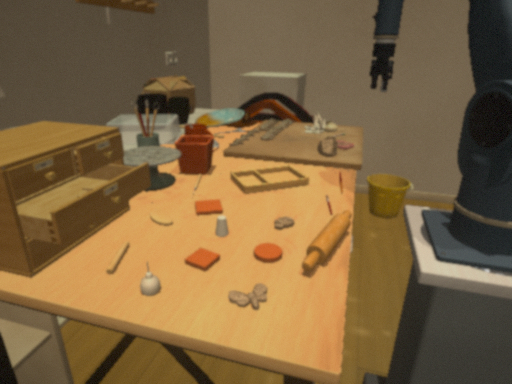

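The top view shows the large tile (262,166), small tile (183,187), cone (222,188), fish (249,234), round tile (200,229), moth (152,226), bulb (148,169) and tray (343,206), with its wide bay nearer the robot. The side view shows the same things, with the cone at (222,226), the fish at (284,222) and the tray at (268,179).

```bash
cat > h.py <<'E'
import cv2,numpy as np
from rig import arm
def ray(c,px,z):
    f=192/np.tan(np.radians(c['vfov']/2));T=c['world_to_cam'];R=T[:3,:3];o=-R.T@T[:3,3]
    p=np.atleast_2d(np.array(px,float));d=np.c_[(p[:,0]-c['cx'])/f,(p[:,1]-c['cy'])/f,np.ones(len(p))]@R
    return (o+d*((z-o[2])/d[:,2])[:,None])[:,:2]
def blob(mask,near,r=30,k=0):
    m=np.zeros_like(mask);u,v=near;m[v-r:v+r,u-r:u+r]=mask[v-r:v+r,u-r:u+r]
    cs,_=cv2.findContours(m,cv2.RETR_EXTERNAL,cv2.CHAIN_APPROX_NONE)
    return max(cs,key=cv2.contourArea)
def terra(img):
    h=cv2.cvtColor(img,cv2.COLOR_RGB2HSV);return ((((h[...,0]<12)|(h[...,0]>172))&(h[...,1]>150))*255).astype(np.uint8)
def rect(c,mask,near,z,r=30):
    q=blob(mask,near,r).reshape(-1,2);w=ray(c,q,z)*1000
    (cx,cy),(a,b),ang=cv2.minAreaRect(w.astype(np.float32));return np.round([cx,cy,a,b,ang],1)
E
python3 - <<'E'
from h import *
t=arm.camera('top');s=arm.camera('side')
for n,p,q in(('large',(262,166),(208,207)),('small',(183,187),(202,259)),('round',(200,229),(268,252))):
    print(n,rect(t,terra(t['color']),p,.012,22),rect(s,terra(s['color']),q,.012,25))
for n,p in(('cone',(222,188)),('fish',(249,234))):
    x=t['color'];u,v=p;print(n,ray(t,p,.0)*1000,x[v,u])
# tray wood mask
cv2.imwrite('pics/crop1.png',np.vstack([cv2.resize(t['color'][155:255,290:395],None,fx=5,fy=5,interpolation=cv2.INTER_CUBIC)])[:,:,::-1])
a=cv2.resize(t['color'][160:250,195:275],(640,720))[:560]
b=t['color'][155:255,200:280];c=s['color'][190:250,195:305]
cv2.imwrite('pics/crop2.png',np.hstack([cv2.resize(b,(400,500),interpolation=cv2.INTER_CUBIC),cv2.resize(c,(400,218),interpolation=cv2.INTER_CUBIC) if 0 else cv2.copyMakeBorder(cv2.resize(c,(400,218),interpolation=cv2.INTER_CUBIC),0,282,0,0,0)])[:,:,::-1])
E
```

```text
large [636.2  34.5  64.4  63.7  28.6] [633.1  44.5  59.4  71.3  27. ]
small [553.3 256.9  48.5  48.5  76.2] [549.8 264.4  52.1  50.7  75.5]
round [437.4 196.8  53.1  54.   50.3] [435.9 204.1  52.1  58.5  17.6]
cone [[563.59101382 144.20591473]] [190 194 199]
fish [[435.07302034  54.80937489]] [148 122  93]
```

View pics/crop1.png

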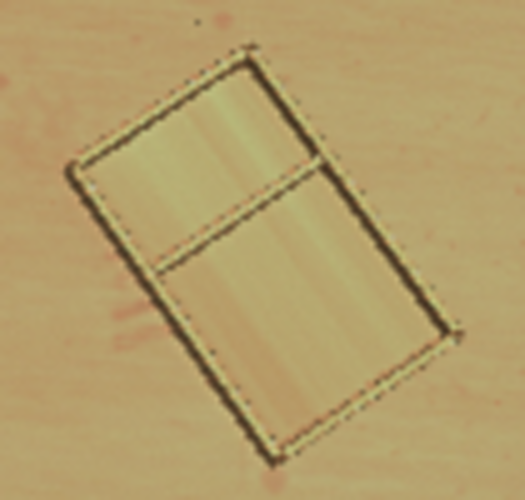

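View pics/crop2.png

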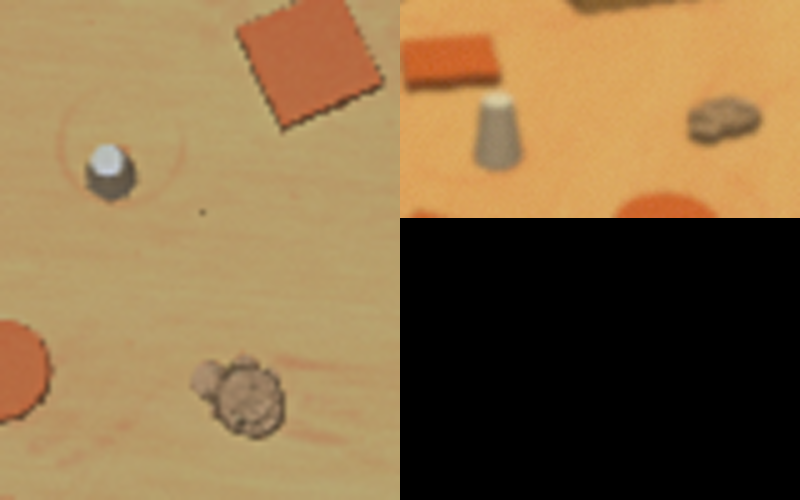

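The crops show the tray rim corners at about (252,50), (460,333), (280,455) and (75,163) in crop 1. The cone's top is at top-picture pixel (221,186), and the fish body is at about (250,235) with its tail toward the upper left.

Run:
```python
from h import *
t=arm.camera('top');s=arm.camera('side')
for k,z in((t,0),(s,0)):
    T=k['world_to_cam'];print('cam',np.round(-T[:3,:3].T@T[:3,3],3))
P=np.array([(252,50),(460,333),(280,455),(75,163)],float);P=(P+.5)/5-.5+[290,155]
w=ray(t,P,.024)*1000;print(np.round(w,1).tolist())
c=w.mean(0);print('tray',c,[np.linalg.norm(w[i]-w[i-1]).round(1) for i in range(4)])
d=(w[0]-w[1]+w[3]-w[2])/2;u=d/np.linalg.norm(d);print('tray +y dir deg',np.degrees(np.arctan2(u[1],u[0])),'wide',c-u*38+u*0,'narrow',c+u*63)
# wide centre: y=-104+6+60=-38 ; narrow: 104-6-35=63
print('cone top/side', ray(t,(221,186.2),.042)*1000, ray(s,(221.6,217.5),.042)*1000)
x=t['color'].astype(int);m=np.zeros(x.shape[:2],np.uint8);m[((x[...,0]-x[...,2])<62)]=255
q=blob(m,(249,234),16);print('fish top',rect(t,m,(249,234),.008,16),np.round(ray(t,q.reshape(-1,2).mean(0),.008)*1000))
x=s['color'].astype(int);m=np.zeros(x.shape[:2],np.uint8);m[((x[...,0]-x[...,2])<70)]=255
q=blob(m,(284,222),16);print('fish side',rect(s,m,(284,222),.008,16),cv2.boundingRect(q))
```

```text
cam [0.251 0.036 1.369]
cam [0.3   0.788 0.39 ]
[[654.7, -192.7], [497.8, -316.9], [420.6, -217.8], [579.3, -94.0]]
tray [ 538.09031869 -205.35143547] [np.float64(124.3), np.float64(200.1), np.float64(125.6), np.float64(201.3)]
tray +y dir deg 38.1653032467502 wide [ 508.21353156 -228.83286623] narrow [ 587.62288682 -166.42169498]
cone top/side [[559.00549585 144.19265684]] [[555.54181068 147.58322313]]
fish top [436.   57.   54.5  40.3  49.5] [[434.  58.]]
fish side [428.1  70.5  56.   26.3  73.6] (276, 218, 17, 11)
```

Emit:
apply_moves(
  travel=[
    [13,22,0],
    [13,22,0],
    [13,22,0],
    [13,22,0],
    [13,22,0],
  ],
  dr=[
    [0,0,0.138],
    [0,0,0.138],
    [0,0,0.138],
    [0,0,0.138],
    [0,0,0.138],
  ],
  jaw=[8.5,8.5,8.5,8.5,8.5],
  force=40,
)

```text
t: 0.92
tool_pos: [0.3722, -0.4068, 0.2506]
tcp_rot: [[0.874, 0.486, 0.002], [0.486, -0.874, 0.002], [0.002, -0.001, -1.0]]
contact_force: [0.5, -0.7, 0.2]
opening: 0.997
grasp_force: 0.0
```

Emit:
apply_moves(
  travel=[
    [13,22,0],
    [13,22,0],
    [13,22,0],
    [13,22,0],
    [13,22,0],
  ],
  dr=[
    [0,0,0],
    [0,0,0],
    [0,0,0],
    [0,0,0],
    [0,0,0],
  ],
  jaw=[8.5,8.5,8.5,8.5,8.5],
)

```text
t: 1.55
tool_pos: [0.5013, -0.1871, 0.2503]
tcp_rot: [[0.874, 0.485, 0.001], [0.485, -0.874, 0.002], [0.002, -0.001, -1.0]]
contact_force: [0.6, -0.5, -0.1]
opening: 0.998
grasp_force: 0.0
```

Emit:
apply_moves(
  travel=[
    [13.8,22.5,-15],
    [13.8,22.5,-15],
    [13.8,22.5,-15],
    [13.8,22.5,-15],
    [13.8,22.5,-15],
  ],
  dr=[
    [0,0,0],
    [0,0,0],
    [0,0,0],
    [0,0,0],
    [0,0,0],
  ],
  jaw=[8.5,8.5,8.5,8.5,8.5],
)

```text
t: 2.17
tool_pos: [0.638, 0.0334, 0.0989]
tcp_rot: [[0.878, 0.478, -0.0], [0.478, -0.878, -0.001], [-0.001, 0.001, -1.0]]
contact_force: [0.2, -0.6, 0.2]
opening: 0.998
grasp_force: 0.0
```

Emit:
apply_moves(
  travel=[
    [0,0,-6],
    [0,0,-6],
    [0,0,-6],
    [0,0,-6],
    [0,0,-6],
  ],
  dr=[
    [0,0,0],
    [0,0,0],
    [0,0,0],
    [0,0,0],
    [0,0,0],
  ],
  jaw=[8.5,8.5,8.5,8.5,8.5],
)

```text
t: 2.8
tool_pos: [0.6379, 0.0331, 0.0424]
tcp_rot: [[0.878, 0.478, 0.003], [0.478, -0.878, 0.0], [0.003, 0.001, -1.0]]
contact_force: [-0.0, -0.1, -0.4]
opening: 0.994
grasp_force: 0.0
```

```bash
cat >> h.py <<'E'
def snap(name,tc,sc,w=400,h=500):
    o=[]
    for n,(u,v,r) in(('top',tc),('side',sc)):
        x=arm.camera(n)['color'];x=x[max(v-r,0):v+r,max(u-r,0):u+r];o.append(cv2.resize(x,(400,400),interpolation=cv2.INTER_CUBIC))
    cv2.imwrite(name,np.hstack(o)[:,:,::-1])
E
python3 -c "
from h import *
snap('pics/a1.png',(262,166,45),(208,195,45))"
```

```text
(no output)
```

View pics/a1.png

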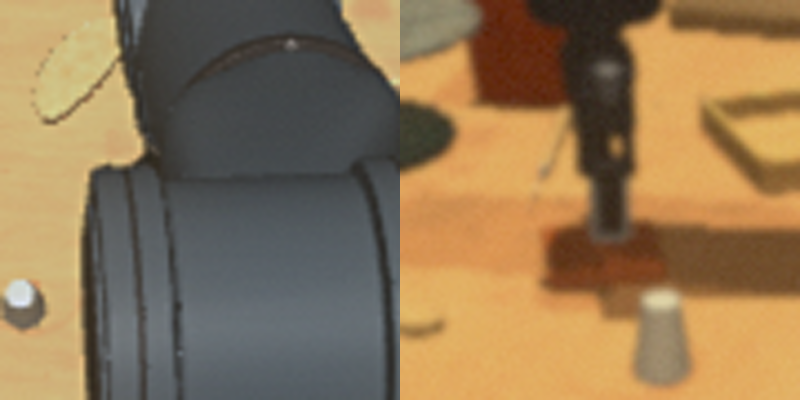

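The arm hides the tile from the top camera. In the side view the near finger stands over the middle of the tile's front edge, at crop pixel (610,235).

Emit:
apply_moves(
  travel=[
    [0,0,-1],
    [0,0,-1.6],
    [0,0,-2.2],
    [0,0,-2.2],
    [0,0,-2.2],
  ],
  dr=[
    [0,0,0],
    [0,0,0],
    [0,0,0],
    [0,0,0],
    [0,0,0],
  ],
  jaw=[8.5,8.5,8.5,8.5,8.5],
)

```text
t: 3.52
tool_pos: [0.637, 0.0337, 0.0182]
tcp_rot: [[0.878, 0.479, -0.0], [0.479, -0.878, -0.0], [-0.0, -0.0, -1.0]]
contact_force: [0.1, -0.3, 0.0]
opening: 0.993
grasp_force: 0.0
```

Emit:
apply_moves(
  travel=[
    [0,0,-0.2],
    [0,0,-0.2],
    [0,0,-0.2],
    [0,0,-0.2],
    [0,0,-0.2],
  ],
  dr=[
    [0,0,0],
    [0,0,0],
    [0,0,0],
    [0,0,0],
    [0,0,0],
  ],
  jaw=[7,6,5.5,5.5,5.5],
)

```text
t: 4.15
tool_pos: [0.6371, 0.0337, 0.0166]
tcp_rot: [[0.878, 0.479, 0.0], [0.479, -0.878, 0.0], [0.0, 0.0, -1.0]]
contact_force: [-0.9, 0.1, 5.2]
opening: 0.756
grasp_force: 45.0
```

Emit:
apply_moves(
  travel=[
    [0,0,2],
    [0,0,6],
    [0,0,9],
    [0,0,9],
    [0,0,9],
  ],
  dr=[
    [0,0,0],
    [0,0,0],
    [0,0,0],
    [0,0,0],
    [0,0,0],
  ],
  jaw=[5.5,5.5,5.5,5.5,5.5],
)

```text
t: 4.78
tool_pos: [0.6365, 0.0336, 0.1062]
tcp_rot: [[0.878, 0.479, -0.001], [0.479, -0.878, -0.0], [-0.001, -0.0, -1.0]]
contact_force: [-0.3, -0.6, -2.1]
opening: 0.761
grasp_force: 45.1
```

Emit:
apply_moves(
  travel=[
    [-2.6,-5.3,0],
    [-5.2,-10.6,0],
    [-7.8,-15.9,0],
    [-10.4,-21.2,0],
    [-12.9,-26.3,0],
  ],
  dr=[
    [0,0,0.04],
    [0,0,0.08],
    [0,0,0.12],
    [0,0,0.168],
    [0,0,0.168],
  ],
  jaw=[5.5,5.5,5.5,5.5,5.5],
)

```text
t: 5.4
tool_pos: [0.5061, -0.2308, 0.1052]
tcp_rot: [[0.785, 0.62, -0.002], [0.62, -0.785, 0.001], [-0.001, -0.002, -1.0]]
contact_force: [2.0, -0.2, -0.7]
opening: 0.76
grasp_force: 45.0
```

```bash
python3 -c "
from h import *
s=arm.read_state();print(s['tool_pos'],s['opening'],s['grasp_force'])
snap('pics/a2.png',(343,206,60),(268,165,50))"
```

```text
[ 0.50612439 -0.23078024  0.10517879] 0.7595483546375941 45.040796399116516
```

View pics/a2.png

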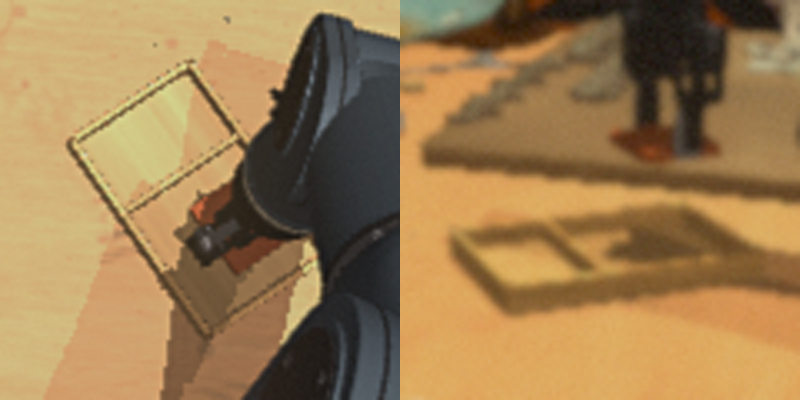

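The tile is held level over the wide bay and square to the tray, with the top view partly hidden by the arm.

Emit:
apply_moves(
  travel=[
    [0,0,-3],
    [0,0,-6],
    [0,0,-7.2],
    [0,0,-7.6],
    [0,0,-7.8],
  ],
  dr=[
    [0,0,0],
    [0,0,0],
    [0,0,0],
    [0,0,0],
    [0,0,0],
  ],
  jaw=[5.5,5.5,5.5,5.5,5.5],
)

```text
t: 6.12
tool_pos: [0.5083, -0.2293, 0.0286]
tcp_rot: [[0.785, 0.619, 0.001], [0.619, -0.785, -0.0], [0.0, 0.0, -1.0]]
contact_force: [0.9, 0.0, -1.6]
opening: 0.759
grasp_force: 45.0
```

Emit:
apply_moves(
  travel=[
    [0,0,-0.2],
    [0,0,-0.4],
    [0,0,-0.5],
    [0,0,-0.5],
    [0,0,-0.5],
  ],
  dr=[
    [0,0,0],
    [0,0,0],
    [0,0,0],
    [0,0,0],
    [0,0,0],
  ],
  jaw=[5.5,5.5,5.5,5.5,5.5],
)

```text
t: 6.75
tool_pos: [0.5079, -0.2293, 0.0233]
tcp_rot: [[0.785, 0.619, 0.0], [0.619, -0.785, -0.0], [0.0, 0.0, -1.0]]
contact_force: [-0.3, 0.5, -0.5]
opening: 0.756
grasp_force: 45.0
```

Emit:
apply_moves(
  travel=[
    [0,0,-0.1],
    [0,0,-0.1],
    [0,0,-0.1],
    [0,0,-0.1],
    [0,0,-0.1],
  ],
  dr=[
    [0,0,0],
    [0,0,0],
    [0,0,0],
    [0,0,0],
    [0,0,0],
  ],
  jaw=[5.5,5.5,7.8,7.8,7.8],
)

```text
t: 7.38
tool_pos: [0.508, -0.2293, 0.0222]
tcp_rot: [[0.785, 0.619, 0.0], [0.619, -0.785, 0.0], [0.0, -0.0, -1.0]]
contact_force: [0.8, 0.5, -0.5]
opening: 0.913
grasp_force: 0.0
```

Emit:
apply_moves(
  travel=[
    [0,0,2],
    [0,0,6],
    [0,0,10],
    [0,6,10],
    [0,12,10],
  ],
  dr=[
    [0,0,0],
    [0,0,0],
    [0,0,0],
    [0,0,0],
    [0,0,0],
  ],
  jaw=[7.8,7.8,7.8,7.8,7.8],
)

```text
t: 8.0
tool_pos: [0.5082, -0.1086, 0.1229]
tcp_rot: [[0.787, 0.617, 0.002], [0.617, -0.787, -0.0], [0.001, 0.001, -1.0]]
contact_force: [0.5, 0.5, -0.5]
opening: 0.913
grasp_force: 0.0
```

Emit:
apply_moves(
  travel=[
    [0.9,6,0],
    [1.8,12,0],
    [2.7,18,0],
    [3.6,24,0],
    [4.6,30,0],
  ],
  dr=[
    [0,0,0.16],
    [0,0,0.32],
    [0,0,0.48],
    [0,0,0.663],
    [0,0,0.663],
  ],
  jaw=[7.5,7.5,7.5,7.5,7.5],
)

```text
t: 8.62
tool_pos: [0.5541, 0.1923, 0.1223]
tcp_rot: [[0.236, 0.972, 0.0], [0.972, -0.236, -0.0], [-0.0, 0.0, -1.0]]
contact_force: [1.2, -0.2, 0.8]
opening: 0.873
grasp_force: 0.0
```

Emit:
apply_moves(
  travel=[
    [0,6.6,0],
    [0,6.6,-4],
    [0,6.6,-7],
    [0,6.6,-7.5],
    [0,6.6,-7.5],
  ],
  dr=[
    [0,0,0],
    [0,0,0],
    [0,0,0],
    [0,0,0],
    [0,0,0],
  ],
  jaw=[7.5,7.5,7.5,7.5,7.5],
)

```text
t: 9.25
tool_pos: [0.5542, 0.2566, 0.0477]
tcp_rot: [[0.238, 0.971, 0.0], [0.971, -0.238, 0.0], [0.0, 0.0, -1.0]]
contact_force: [0.7, 0.7, -0.3]
opening: 0.877
grasp_force: 0.0
```

```bash
python3 -c "
from h import *
s=arm.read_state();print(s['tool_pos'],s['tcp_rot'][:,1])
t=arm.camera('top');print(rect(t,terra(t['color']),(350,215),.018,26))
x=t['color'][155:255,290:395]
y=arm.camera('side')['color'][215:275,160:240]
o=np.zeros((500,800,3),np.uint8);o[:,:420]=cv2.resize(x,(420,500),interpolation=cv2.INTER_CUBIC)[:, :420];o[:285,420:800]=cv2.resize(y,(380,285),interpolation=cv2.INTER_CUBIC)
cv2.imwrite('pics/a3.png',o[:,:,::-1])"
```

```text
[0.55416147 0.25662154 0.04771257] [ 9.71258080e-01 -2.38028860e-01  5.69390568e-05]
[ 507.  -226.8   63.9   64.5   38.3]
```

View pics/a3.png

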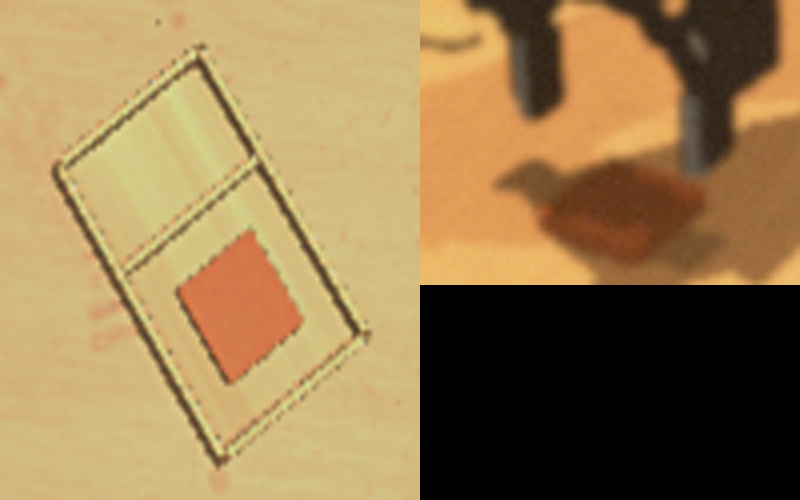

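The large tile lies square in the wide bay, centred at about a3 pixel (240,307). On the right, the fingers straddle the small tile.

Emit:
apply_moves(
  travel=[
    [0,0,-1],
    [0,0,-2],
    [0,0,-2.8],
    [0,0,-2.8],
    [0,0,-2.8],
  ],
  dr=[
    [0,0,0],
    [0,0,0],
    [0,0,0],
    [0,0,0],
    [0,0,0],
  ],
  jaw=[7.5,7.5,7.5,7.5,7.5],
)

```text
t: 9.98
tool_pos: [0.5539, 0.2568, 0.0193]
tcp_rot: [[0.238, 0.971, -0.0], [0.971, -0.238, 0.0], [0.0, -0.0, -1.0]]
contact_force: [-0.0, 0.1, 0.4]
opening: 0.88
grasp_force: 0.0
```

Emit:
apply_moves(
  travel=[
    [0,0,0],
    [0,0,0],
    [0,0,0],
    [0,0,0],
    [0,0,0],
  ],
  dr=[
    [0,0,0],
    [0,0,0],
    [0,0,0],
    [0,0,0],
    [0,0,0],
  ],
  jaw=[6,5,4,4,4],
)

```text
t: 10.6
tool_pos: [0.5542, 0.2568, 0.0199]
tcp_rot: [[0.238, 0.971, 0.001], [0.971, -0.238, 0.0], [0.0, 0.001, -1.0]]
contact_force: [-0.8, -1.5, 5.9]
opening: 0.569
grasp_force: 41.6
```

```bash
python3 -c "
from h import *
t=arm.camera('top');print(ray(t,(290+191.5/4,155+215/5),.024)*1000)"
```

```text
[[ 555.12368965 -190.6329275 ]]
```

Emit:
apply_moves(
  travel=[
    [0,0,2],
    [0,0,6],
    [0,0,10],
    [0,-6,10],
    [0,-12,10],
  ],
  dr=[
    [0,0,0],
    [0,0,0],
    [0,0,0],
    [0,0,-0.15],
    [0,0,-0.3],
  ],
  jaw=[4,4,4,4,4],
)

```text
t: 11.28
tool_pos: [0.554, 0.1358, 0.12]
tcp_rot: [[0.517, 0.856, 0.001], [0.856, -0.517, 0.0], [0.001, 0.001, -1.0]]
contact_force: [1.4, -1.1, -0.4]
opening: 0.57
grasp_force: 41.8
```

Emit:
apply_moves(
  travel=[
    [0,-6,0],
    [-1,-12,0],
    [-2,-18,0],
    [-3,-24,0],
    [-4,-30,0],
  ],
  dr=[
    [0,0,-0.15],
    [0,0,-0.3],
    [0,0,-0.363],
    [0,0,-0.363],
    [0,0,-0.363],
  ],
  jaw=[4,4,4,4,4],
)

```text
t: 11.9
tool_pos: [0.5135, -0.165, 0.1195]
tcp_rot: [[0.785, 0.62, 0.0], [0.62, -0.785, -0.0], [0.0, 0.0, -1.0]]
contact_force: [1.6, -0.7, -0.6]
opening: 0.568
grasp_force: 41.8
```

Emit:
apply_moves(
  travel=[
    [-0.6,-6.5,0],
    [-0.6,-6.5,-4],
    [-0.6,-6.5,-6],
    [-0.6,-6.5,-7.5],
    [-0.6,-6.5,-7.5],
  ],
  dr=[
    [0,0,0],
    [0,0,0],
    [0,0,0],
    [0,0,0],
    [0,0,0],
  ],
  jaw=[4,4,4,4,4],
)

```text
t: 12.52
tool_pos: [0.5076, -0.2279, 0.0436]
tcp_rot: [[0.785, 0.62, -0.001], [0.62, -0.785, 0.001], [-0.001, -0.001, -1.0]]
contact_force: [0.2, 0.3, -0.5]
opening: 0.571
grasp_force: 41.8
```

```bash
python3 -c "
from h import *
s=arm.read_state();print(s['tool_pos'],s['opening'],s['grasp_force'],s['tcp_rot'][:,1])
snap('pics/a4.png',(343,206,55),(268,165,45))"
```

```text
[ 0.50755086 -0.22785174  0.04356292] 0.5705622712217134 41.81088030338287 [ 0.6196989  -0.78483835 -0.00142775]
```

View pics/a4.png

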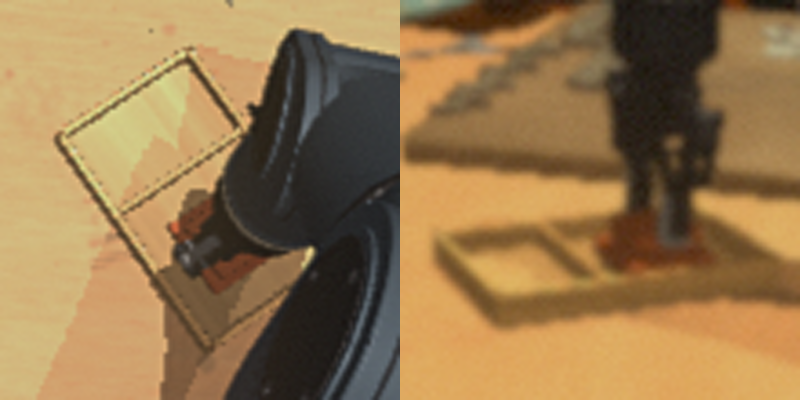

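The small tile is held over the middle of the large tile and square to it.

Emit:
apply_moves(
  travel=[
    [0,0,-0.3],
    [0,0,-0.55],
    [0,0,-0.65],
    [0,0,-0.65],
    [0,0,-0.65],
  ],
  dr=[
    [0,0,0],
    [0,0,0],
    [0,0,0],
    [0,0,0],
    [0,0,0],
  ],
  jaw=[4,4,4,4,4],
)

```text
t: 13.25
tool_pos: [0.508, -0.2283, 0.0379]
tcp_rot: [[0.785, 0.619, 0.0], [0.619, -0.785, -0.0], [0.0, 0.0, -1.0]]
contact_force: [-1.0, 0.5, 0.9]
opening: 0.575
grasp_force: 42.1
```

Emit:
apply_moves(
  travel=[
    [0,0,-0.05],
    [0,0,-0.05],
    [0,0,-0.05],
    [0,0,-0.05],
    [0,0,-0.05],
  ],
  dr=[
    [0,0,0],
    [0,0,0],
    [0,0,0],
    [0,0,0],
    [0,0,0],
  ],
  jaw=[4,4,6.5,6.5,6.5],
)

```text
t: 13.88
tool_pos: [0.5079, -0.2283, 0.0371]
tcp_rot: [[0.785, 0.619, -0.0], [0.619, -0.785, 0.0], [-0.0, -0.0, -1.0]]
contact_force: [0.1, -0.7, -0.3]
opening: 0.763
grasp_force: 0.0
```

Emit:
apply_moves(
  travel=[
    [0,0,2],
    [0,0,6],
    [0,0,10],
    [0,6,10],
    [0,12,10],
  ],
  dr=[
    [0,0,0],
    [0,0,0],
    [0,0,0],
    [0,0,0],
    [0,0,0],
  ],
  jaw=[6.5,6.5,6.5,6.5,6.5],
)

```text
t: 14.5
tool_pos: [0.5082, -0.1076, 0.1379]
tcp_rot: [[0.787, 0.617, 0.002], [0.617, -0.787, -0.0], [0.001, 0.001, -1.0]]
contact_force: [1.6, 0.8, 0.4]
opening: 0.763
grasp_force: 0.0
```

Emit:
apply_moves(
  travel=[
    [0,6,0],
    [0,12,0],
    [0,16,0],
    [0,16,0],
    [0,16,0],
  ],
  dr=[
    [0,0,0],
    [0,0,0],
    [0,0,0],
    [0,0,0],
    [0,0,0],
  ],
  jaw=[7.8,7.8,7.8,7.8,7.8],
)

```text
t: 15.12
tool_pos: [0.5078, 0.0509, 0.1372]
tcp_rot: [[0.785, 0.619, -0.0], [0.619, -0.785, -0.001], [-0.001, 0.0, -1.0]]
contact_force: [0.1, -0.6, 0.9]
opening: 0.911
grasp_force: 0.0
```

```bash
python3 -c "
from h import *
t=arm.camera('top');print(rect(t,terra(t['color']),(350,215),.024,26))
o=np.zeros((500,800,3),np.uint8);o[:,:400]=cv2.resize(t['color'][185:255,320:376],(400,500),interpolation=cv2.INTER_CUBIC);o[:,400:]=cv2.resize(t['color'][210:260,230:270],(400,500),interpolation=cv2.INTER_CUBIC)
cv2.imwrite('pics/a5.png',o[:,:,::-1])"
```

```text
[ 505.8 -225.6   63.8   64.5   38. ]
```

View pics/a5.png

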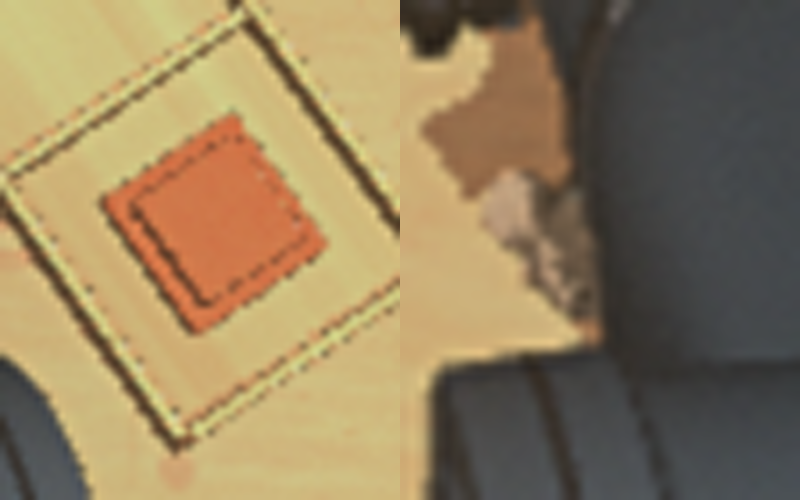

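The small tile sits on the large one, nearly concentric: a5 centres are (222,222) for the small tile and (215,222) for the large. The fish is half hidden by the arm, so I'll look at it in the first pictures.

```bash
python3 -c "
from h import *
t=arm.camera('top')
f=lambda u,v,z:print(np.round(ray(t,(320+(u+.5)/7.143-.5,185+(v+.5)/7.143-.5),z)*1000,1))
f(221.75,222,.030);f(215,222.5,.018)
a=cv2.imread('pics/top0.png')[219:249,234:264];b=cv2.imread('pics/side0.png')[208:238,269:299]
cv2.imwrite('pics/a6.png',np.hstack([cv2.resize(k,(390,390),interpolation=cv2.INTER_CUBIC) for k in(a,b)]))"
```

```text
[[ 505.7 -227.6]]
[[ 507.5 -227.3]]
```

View pics/a6.png

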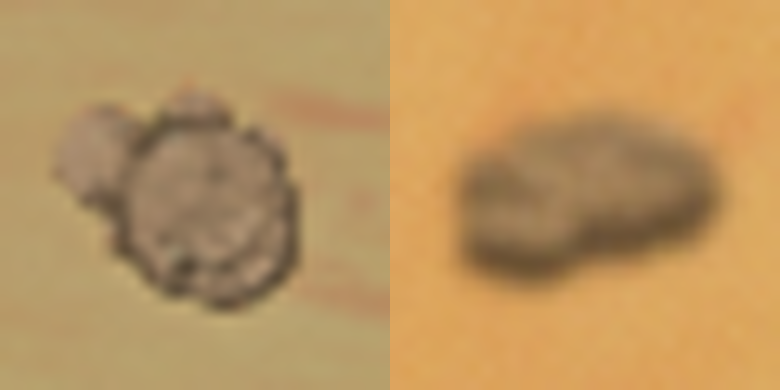

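The first top picture enlarged (scale 13) shows the fish's body round at (212,215), its tail at (100,150) and a fin at (197,100). Its outline spans 55–300 by 88–310, about 51 x 48 mm, so its axes run close to the image axes. I'll grip it along the image's vertical.

```bash
python3 -c "
from h import *
t=arm.camera('top')
g=ray(t,(249.3,233.85),.006)[0]*1000;b=ray(t,(247.15,233.85),.006)[0]*1000;print(g,b,b-g)
s=arm.read_state();print(s['joint_positions'])
x=arm.camera('side');print(ray(x,(284,220),.008)*1000)"
```

```text
[434.76424761  53.90929738] [434.28142899  60.01780472] [-0.48281862  6.10850734]
[ -2.68593159  27.44103498 -11.79269201 114.72520738   8.71788258
  38.67525695 -71.88158816]
[[435.21379132  51.73231181]]
```

Emit:
apply_moves(
  travel=[
    [0,0,0],
    [-3,0,0],
    [-6,0,0],
    [-6,0,0],
    [-6,0,0],
  ],
  dr=[
    [0,0,0.18],
    [0,0,0.36],
    [0,0,0.54],
    [0,0,0.72],
    [0,0,0.9],
  ],
  jaw=[7.8,7.8,7.8,7.8,7.8],
)

```text
t: 15.95
tool_pos: [0.4478, 0.0507, 0.1375]
tcp_rot: [[-0.001, 1.0, 0.0], [1.0, 0.001, -0.0], [-0.0, 0.0, -1.0]]
contact_force: [0.1, -0.1, 0.4]
opening: 0.912
grasp_force: 0.0
```

Emit:
apply_moves(
  travel=[
    [-1.3,0.3,-4],
    [-1.3,0.3,-8],
    [-1.3,0.3,-9],
    [-1.3,0.3,-9],
    [-1.3,0.3,-9],
  ],
  dr=[
    [0,0,0.08],
    [0,0,0.08],
    [0,0,0.08],
    [0,0,0.08],
    [0,0,0.08],
  ],
  jaw=[7.8,7.8,7.8,7.8,7.8],
)

```text
t: 16.58
tool_pos: [0.4357, 0.0547, 0.0483]
tcp_rot: [[-0.076, 0.997, 0.002], [0.997, 0.076, 0.0], [0.0, 0.002, -1.0]]
contact_force: [0.6, 0.2, 0.0]
opening: 0.912
grasp_force: 0.0
```

```bash
python3 -c "
from h import *
snap('pics/a7.png',(249,234,30),(284,215,30))"
```

```text
(no output)
```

View pics/a7.png

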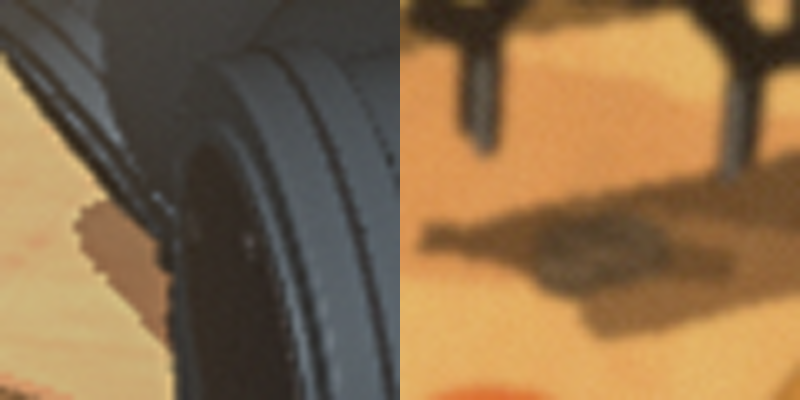

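The side view shows the fish at crop (600,250) midway between the two fingertips, at crop (485,150) and (735,175). I'll go down and close.

Emit:
apply_moves(
  travel=[
    [0,0,-1],
    [0,0,-2],
    [0,0,-2.8],
    [0,0,-2.8],
    [0,0,-2.8],
  ],
  dr=[
    [0,0,0],
    [0,0,0],
    [0,0,0],
    [0,0,0],
    [0,0,0],
  ],
  jaw=[7.8,7.8,7.8,7.8,7.8],
)

```text
t: 17.3
tool_pos: [0.4348, 0.0548, 0.0192]
tcp_rot: [[-0.077, 0.997, -0.0], [0.997, 0.077, -0.0], [-0.0, -0.0, -1.0]]
contact_force: [0.3, -0.5, 0.1]
opening: 0.918
grasp_force: 0.0
```

Emit:
apply_moves(
  travel=[
    [0,0,0],
    [0,0,0],
    [0,0,0],
    [0,0,0],
    [0,0,0],
  ],
  dr=[
    [0,0,0],
    [0,0,0],
    [0,0,0],
    [0,0,0],
    [0,0,0],
  ],
  jaw=[6,5,4.3,3.8,3.5],
)

```text
t: 17.92
tool_pos: [0.435, 0.0547, 0.0199]
tcp_rot: [[-0.077, 0.997, 0.001], [0.997, 0.077, -0.0], [-0.0, 0.001, -1.0]]
contact_force: [-1.7, 0.0, 10.9]
opening: 0.492
grasp_force: 39.2
```

Emit:
apply_moves(
  travel=[
    [0,0,0.5],
    [0,0,1.5],
    [0,0,3],
    [0,0,3],
    [0,0,3],
  ],
  dr=[
    [0,0,0],
    [0,0,0],
    [0,0,0],
    [0,0,0],
    [0,0,0],
  ],
  jaw=[3.5,3.5,3.5,3.5,3.5],
)

```text
t: 18.55
tool_pos: [0.435, 0.0545, 0.0493]
tcp_rot: [[-0.077, 0.997, 0.0], [0.997, 0.077, 0.0], [0.0, 0.0, -1.0]]
contact_force: [-0.2, -0.2, 0.2]
opening: 0.489
grasp_force: 40.3
```

Emit:
apply_moves(
  travel=[
    [0,0,3],
    [0,0,7],
    [1,-2,7],
    [2,-4,7],
    [3,-6,7],
  ],
  dr=[
    [0,0,0],
    [0,0,0],
    [0,0,0.1],
    [0,0,0.2],
    [0,0,0.3],
  ],
  jaw=[3.5,3.5,3.5,3.5,3.5],
)

```text
t: 19.18
tool_pos: [0.465, -0.006, 0.1189]
tcp_rot: [[-0.371, 0.928, -0.001], [0.928, 0.371, -0.0], [0.0, -0.001, -1.0]]
contact_force: [-0.2, 0.4, -0.6]
opening: 0.494
grasp_force: 40.5
```

```bash
python3 -c "
from h import *
s=arm.read_state();T=arm.camera('side');p=s['tool_pos']-[0,0,.015];w=T['world_to_cam'];q=w[:3,:3]@p+w[:3,3];f=192/np.tan(np.radians(T['vfov']/2));u,v=int(T['cx']+f*q[0]/q[2]),int(T['cy']+f*q[1]/q[2]);print(u,v)
snap('pics/a8.png',(280,220,50),(u,v,22))"
```

```text
278 172
```

View pics/a8.png

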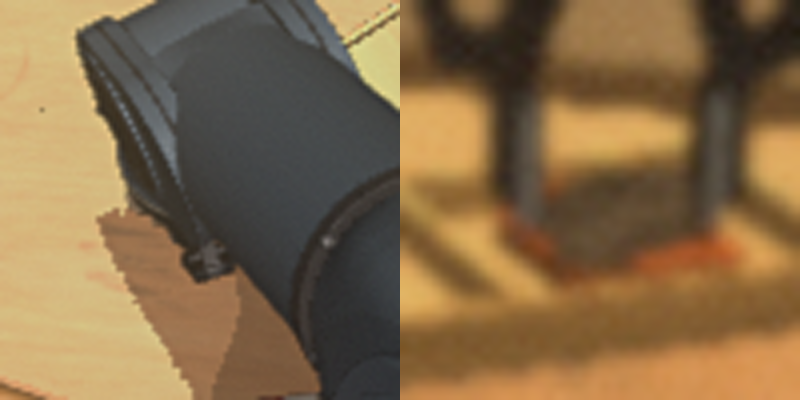

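The fish is held level between the fingers, at crop (625,225) in the side view.

Emit:
apply_moves(
  travel=[
    [1.1,-5.5,0],
    [2.2,-11,0],
    [3.3,-16.5,0],
    [4.4,-22.5,0],
    [4.4,-22.5,0],
  ],
  dr=[
    [0,0,0.07],
    [0,0,0.14],
    [0,0,0.21],
    [0,0,0.286],
    [0,0,0.286],
  ],
  jaw=[3.5,3.5,3.5,3.5,3.5],
)

```text
t: 19.95
tool_pos: [0.5083, -0.2348, 0.1181]
tcp_rot: [[-0.609, 0.793, -0.001], [0.793, 0.609, -0.001], [0.0, -0.002, -1.0]]
contact_force: [-0.3, 0.5, -0.2]
opening: 0.489
grasp_force: 40.5
```

Emit:
apply_moves(
  travel=[
    [0,0,-3],
    [0,0,-5],
    [0,0,-6],
    [0,0,-6.5],
    [0,0,-6.5],
  ],
  dr=[
    [0,0,0],
    [0,0,0],
    [0,0,0],
    [0,0,0],
    [0,0,0],
  ],
  jaw=[3.5,3.5,3.5,3.5,3.5],
)

```text
t: 20.58
tool_pos: [0.5092, -0.2298, 0.0545]
tcp_rot: [[-0.616, 0.788, 0.0], [0.788, 0.616, 0.0], [-0.0, 0.0, -1.0]]
contact_force: [-1.2, 0.5, -0.4]
opening: 0.486
grasp_force: 40.5
```

Emit:
apply_moves(
  travel=[
    [0,0,-0.2],
    [0,0,-0.35],
    [0,0,-0.35],
    [0,0,-0.35],
    [0,0,-0.35],
  ],
  dr=[
    [0,0,0],
    [0,0,0],
    [0,0,0],
    [0,0,0],
    [0,0,0],
  ],
  jaw=[3.5,3.5,3.5,3.5,3.5],
)

```text
t: 21.2
tool_pos: [0.509, -0.2303, 0.0509]
tcp_rot: [[-0.615, 0.788, 0.0], [0.788, 0.615, -0.0], [-0.0, 0.0, -1.0]]
contact_force: [0.2, 0.1, -0.3]
opening: 0.488
grasp_force: 40.5
```

Emit:
apply_moves(
  travel=[
    [0,0,-0.1],
    [0,0,-0.1],
    [0,0,-0.1],
    [0,0,-0.1],
    [0,0,-0.1],
  ],
  dr=[
    [0,0,0],
    [0,0,0],
    [0,0,0],
    [0,0,0],
    [0,0,0],
  ],
  jaw=[3.5,3.5,3.5,3.5,3.5],
)

```text
t: 21.82
tool_pos: [0.509, -0.2303, 0.0501]
tcp_rot: [[-0.615, 0.788, 0.0], [0.788, 0.615, -0.0], [-0.0, 0.0, -1.0]]
contact_force: [-2.1, 0.5, 5.8]
opening: 0.49
grasp_force: 41.5
```

Contact at 5.8 N, so I'll release and back off.

Emit:
apply_moves(
  travel=[
    [0,0,0],
    [0,0,0],
    [0,0,0],
    [0,0,0],
    [0,0,0],
  ],
  dr=[
    [0,0,0],
    [0,0,0],
    [0,0,0],
    [0,0,0],
    [0,0,0],
  ],
  jaw=[4.5,5.5,6.5,6.5,6.5],
)

```text
t: 22.45
tool_pos: [0.5089, -0.2303, 0.0497]
tcp_rot: [[-0.615, 0.788, -0.0], [0.788, 0.615, 0.0], [0.0, -0.0, -1.0]]
contact_force: [-0.8, -0.3, -0.5]
opening: 0.762
grasp_force: 0.0
```

Emit:
apply_moves(
  travel=[
    [0,0,2],
    [0,0,6],
    [0,0,10],
    [0,6,10],
    [0,12,10],
  ],
  dr=[
    [0,0,0],
    [0,0,0],
    [0,0,0],
    [0,0,0],
    [0,0,0],
  ],
  jaw=[6.5,6.5,6.5,6.5,6.5],
)

```text
t: 23.08
tool_pos: [0.5091, -0.1096, 0.1503]
tcp_rot: [[-0.613, 0.79, 0.002], [0.79, 0.613, -0.0], [-0.001, 0.001, -1.0]]
contact_force: [1.2, 1.0, -0.2]
opening: 0.763
grasp_force: 0.0
```

Emit:
apply_moves(
  travel=[
    [1,6,0],
    [2,12,0],
    [2,18,0],
    [2,18,0],
    [2,18,0],
  ],
  dr=[
    [0,0,0],
    [0,0,0],
    [0,0,0],
    [0,0,0],
    [0,0,0],
  ],
  jaw=[5,5,5,5,5],
)

```text
t: 23.7
tool_pos: [0.5287, 0.0694, 0.1496]
tcp_rot: [[-0.616, 0.788, -0.0], [0.788, 0.616, -0.001], [-0.0, -0.001, -1.0]]
contact_force: [0.7, -1.6, -0.3]
opening: 0.587
grasp_force: 0.0
```

```bash
python3 -c "
from h import *
snap('pics/a9.png',(345,212,35),(268,178,38))"
```

```text
(no output)
```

View pics/a9.png

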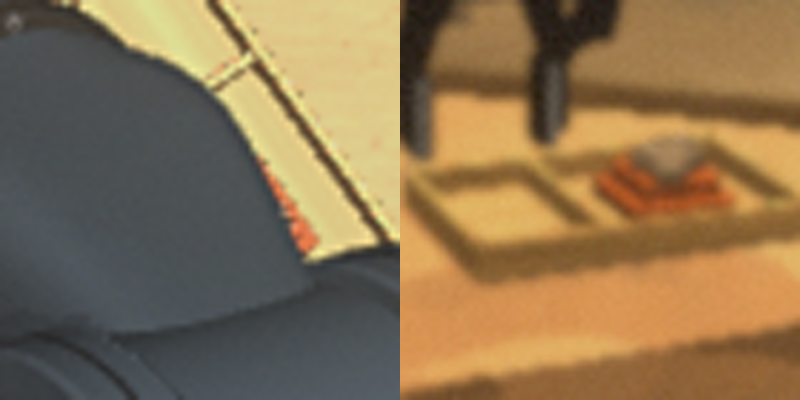

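The pile stands in the wide bay, with the fish right way up on the two tiles at crop (670,170). Next is the cone.

Emit:
apply_moves(
  travel=[
    [0,0,0],
    [1,2,0],
    [2,4,0],
    [2.9,7.5,0],
    [2.9,7.5,0],
  ],
  dr=[
    [0,0,-0.18],
    [0,0,-0.36],
    [0,0,-0.54],
    [0,0,-0.72],
    [0,0,-0.9],
  ],
  jaw=[6,6,6,6,6],
)

```text
t: 24.42
tool_pos: [0.5586, 0.1463, 0.1498]
tcp_rot: [[0.24, 0.971, 0.001], [0.971, -0.24, 0.002], [0.002, 0.0, -1.0]]
contact_force: [0.2, -0.0, 0.3]
opening: 0.703
grasp_force: 0.0
```

Emit:
apply_moves(
  travel=[
    [0,0,0],
    [0,0,0],
    [0,0,-3],
    [0,0,-5],
    [0,0,-5],
  ],
  dr=[
    [0,0,-0.18],
    [0,0,-0.36],
    [0,0,-0.54],
    [0,0,-0.671],
    [0,0,-0.671],
  ],
  jaw=[6,6,6,6,6],
)

```text
t: 25.05
tool_pos: [0.5573, 0.1429, 0.0986]
tcp_rot: [[0.789, 0.614, -0.003], [0.614, -0.789, -0.002], [-0.003, -0.0, -1.0]]
contact_force: [-0.5, -0.3, 0.5]
opening: 0.703
grasp_force: 0.0
```

```bash
python3 -c "
from h import *
s=arm.read_state();print(s['tool_pos'],s['tcp_rot'][:,1])
i=cv2.cvtColor(cv2.imread('pics/side0.png'),cv2.COLOR_BGR2HSV);m=((i[...,1]<75)*255).astype(np.uint8)
q=blob(m,(222,226),14);print(cv2.boundingRect(q));x,y,w,h=cv2.boundingRect(q)
T=arm.camera('side');print(ray(T,(x+w/2-.5,y+1),.042)*1000,ray(T,(x+w/2-.5,y+h-1),0)*1000)
i=cv2.cvtColor(cv2.imread('pics/top0.png'),cv2.COLOR_BGR2HSV);m=((i[...,1]<60)&(i[...,2]>150)).astype(np.uint8)*255
q=blob(m,(221,186),10);T=arm.camera('top');print(cv2.boundingRect(q),ray(T,q.reshape(-1,2).mean(0),.042)*1000)"
```

```text
[0.55727266 0.14288513 0.09858791] [ 6.14427666e-01 -7.88973053e-01 -4.05429261e-04]
(219, 217, 6, 3)
[[554.87952423 149.8954349 ]] [[583.72295386  77.91129486]]
(218, 184, 6, 6) [[557.2019908  144.38157791]]
```

Emit:
apply_moves(
  travel=[
    [0,0,-3],
    [0,0,-5],
    [0,0,-6.5],
    [0,0,-7.2],
    [0,0,-7.2],
  ],
  dr=[
    [0,0,0],
    [0,0,0],
    [0,0,0],
    [0,0,0],
    [0,0,0],
  ],
  jaw=[6,6,6,6,6],
)

```text
t: 25.78
tool_pos: [0.5581, 0.1446, 0.0279]
tcp_rot: [[0.788, 0.616, -0.0], [0.616, -0.788, 0.0], [0.0, -0.0, -1.0]]
contact_force: [-0.5, 0.1, 0.8]
opening: 0.696
grasp_force: 0.0
```

Emit:
apply_moves(
  travel=[
    [0,0,0],
    [0,0,0],
    [0,0,0],
    [0,0,0],
    [0,0,0],
  ],
  dr=[
    [0,0,0],
    [0,0,0],
    [0,0,0],
    [0,0,0],
    [0,0,0],
  ],
  jaw=[4.5,3,1.8,1.5,1.5],
  force=30,
)

```text
t: 26.4
tool_pos: [0.5584, 0.1448, 0.0286]
tcp_rot: [[0.788, 0.615, 0.001], [0.615, -0.788, 0.0], [0.001, 0.001, -1.0]]
contact_force: [-0.7, -1.1, 5.9]
opening: 0.301
grasp_force: 29.2
```

Emit:
apply_moves(
  travel=[
    [0,0,0],
    [0,0,0.5],
    [0,0,1],
    [0,0,1],
    [0,0,1],
  ],
  dr=[
    [0,0,0],
    [0,0,0],
    [0,0,0],
    [0,0,0],
    [0,0,0],
  ],
  jaw=[1.5,1.5,1.5,1.5,1.5],
)

```text
t: 27.02
tool_pos: [0.5579, 0.1447, 0.0378]
tcp_rot: [[0.788, 0.615, -0.0], [0.615, -0.788, 0.0], [-0.0, -0.0, -1.0]]
contact_force: [-0.0, -0.6, 0.1]
opening: 0.3
grasp_force: 29.2
```

Emit:
apply_moves(
  travel=[
    [0,0,4],
    [0,0,8],
    [0.8,-6,8],
    [1.6,-12,8],
    [2.2,-18,8],
  ],
  dr=[
    [0,0,0],
    [0,0,0],
    [0,0,0],
    [0,0,0],
    [0,0,0],
  ],
  jaw=[1.5,1.5,1.5,1.5,1.5],
)

```text
t: 27.65
tool_pos: [0.5801, -0.037, 0.1178]
tcp_rot: [[0.788, 0.616, 0.0], [0.616, -0.788, -0.0], [0.0, 0.0, -1.0]]
contact_force: [1.3, -0.6, -1.3]
opening: 0.298
grasp_force: 29.4
```

Emit:
apply_moves(
  travel=[
    [0.3,-6,0],
    [0.7,-12,0],
    [0.7,-13.2,-3],
    [0.7,-13.2,-6],
    [0.7,-13.2,-6],
  ],
  dr=[
    [0,0,0],
    [0,0,0],
    [0,0,0],
    [0,0,0],
    [0,0,0],
  ],
  jaw=[1.5,1.5,1.5,1.5,1.5],
)

```text
t: 28.28
tool_pos: [0.5852, -0.1671, 0.0557]
tcp_rot: [[0.788, 0.615, -0.005], [0.615, -0.788, 0.001], [-0.003, -0.004, -1.0]]
contact_force: [-0.7, 0.1, -0.3]
opening: 0.298
grasp_force: 29.4
```

Emit:
apply_moves(
  travel=[
    [0,0,-1],
    [0,0,-2],
    [0,0,-2.2],
    [0,0,-2.2],
    [0,0,-2.2],
  ],
  dr=[
    [0,0,0],
    [0,0,0],
    [0,0,0],
    [0,0,0],
    [0,0,0],
  ],
  jaw=[1.5,1.5,1.5,1.5,1.5],
)

```text
t: 28.9
tool_pos: [0.5872, -0.1673, 0.0362]
tcp_rot: [[0.788, 0.615, 0.001], [0.615, -0.788, -0.0], [0.0, 0.0, -1.0]]
contact_force: [0.1, -0.1, 0.3]
opening: 0.299
grasp_force: 29.4
```

Expected contact is at about 0.034–0.0345.

Emit:
apply_moves(
  travel=[
    [0,0,-0.1],
    [0,0,-0.2],
    [0,0,-0.2],
    [0,0,-0.2],
    [0,0,-0.2],
  ],
  dr=[
    [0,0,0],
    [0,0,0],
    [0,0,0],
    [0,0,0],
    [0,0,0],
  ],
  jaw=[1.5,1.5,1.5,1.5,1.5],
)

```text
t: 29.52
tool_pos: [0.5871, -0.1673, 0.0346]
tcp_rot: [[0.788, 0.615, 0.001], [0.615, -0.788, -0.0], [0.0, 0.001, -1.0]]
contact_force: [-3.0, 1.5, 7.1]
opening: 0.301
grasp_force: 30.6
```

Contact. I'll release, rise, and move well clear.

Emit:
apply_moves(
  travel=[
    [0,0,0],
    [0,0,0],
    [0,0,0],
    [0,0,0],
    [0,0,0],
  ],
  dr=[
    [0,0,0],
    [0,0,0],
    [0,0,0],
    [0,0,0],
    [0,0,0],
  ],
  jaw=[2.8,3.5,4.5,5,5],
)

```text
t: 30.15
tool_pos: [0.5869, -0.1673, 0.0337]
tcp_rot: [[0.788, 0.615, -0.0], [0.615, -0.788, 0.0], [-0.0, -0.0, -1.0]]
contact_force: [0.2, -0.0, 0.9]
opening: 0.58
grasp_force: 0.0
```

Emit:
apply_moves(
  travel=[
    [0,0,2],
    [0,0,6],
    [0,0,12],
    [0,0,18],
    [0,0,20],
  ],
  dr=[
    [0,0,0],
    [0,0,0],
    [0,0,0],
    [0,0,0],
    [0,0,0],
  ],
  jaw=[5,5,5,5,5],
)

```text
t: 30.78
tool_pos: [0.5883, -0.1675, 0.238]
tcp_rot: [[0.788, 0.615, 0.006], [0.615, -0.788, -0.001], [0.004, 0.005, -1.0]]
contact_force: [0.8, -0.4, -0.6]
opening: 0.589
grasp_force: 0.0
```

Emit:
apply_moves(
  travel=[
    [0,6,0],
    [0,12,0],
    [0,18,0],
    [0,24,0],
    [0,30,0],
  ],
  dr=[
    [0,0,0],
    [0,0,0],
    [0,0,0],
    [0,0,0],
    [0,0,0],
  ],
  jaw=[5,5,5,5,5],
)

```text
t: 31.4
tool_pos: [0.5867, 0.1345, 0.2339]
tcp_rot: [[0.788, 0.615, 0.0], [0.615, -0.788, -0.0], [0.0, 0.0, -1.0]]
contact_force: [0.9, -0.1, 0.5]
opening: 0.583
grasp_force: 0.0
```

```bash
python3 -c "
from h import *
snap('pics/b1.png',(343,206,50),(268,178,38))"
```

```text
(no output)
```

View pics/b1.png

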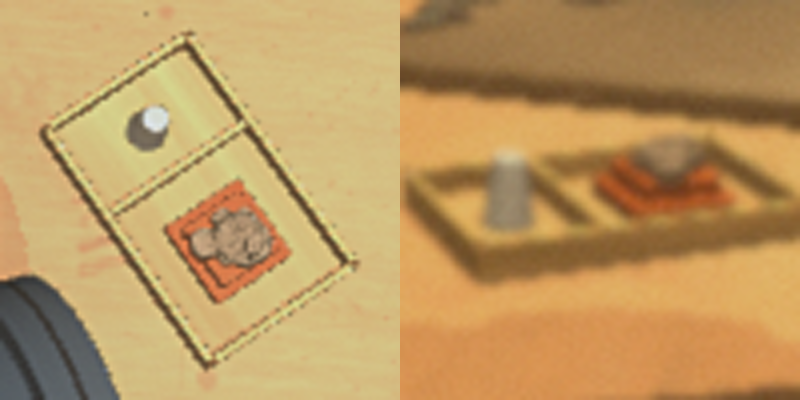

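The last picture shows the cone upright in the middle of the narrow bay, its foot near crop (146,132). The fish is right way up and centred on the concentric tiles at crop (234,238).

```bash
python3 -c "
from rig import arm
print(arm.sign_off())"
```

```text
the job is handed in; nothing more can be done
None
```

The tray is loaded and handed in: the large tile, small tile and fish (right way up) are piled in the middle of the wide bay, and the cone stands upright in the middle of the narrow bay. I never gripped the round tile, moth or bulb, but took no final picture of them.

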